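Unload a contact carrier from its solder nest

ROBOT

A 6-joint arm with a two-finger parallel gripper is mounted at the origin on the work surface. World frame = base frame: x ahead of the robot, y to its left, z up, the work surface at z = 0. Lengths are in m, angles in rad, forces in N, time in s.
With the tool pointing down it reaches from about 0.35 to 0.85 m from the base axis. Payload 8.1 kg.
Tool frame: the origin (TCP) lies on the mounting face of the last link; the fingertips stand 186 mm ahead of it and the grasp point (between the pads) lies 167 mm ahead of it (grip_point_offset is the distance from the TCP to the grasp point, in m); z points along the fingers, y is the direction in which the jaws open and shut (so a half turn about z gives the same grasp; the last joint's range is limited). The gripper opens to 93 mm and grips with 3 to 60 N. Pads are 15 mm wide; open, the fingers measure 128 mm over their backs; the gripper's body (75 mm by 188 mm) begins 65 mm behind the grasp point.
Start: joints at [-1.335, 0.13, 1.488, -0, 1.523, -0.085], TCP at [0.189, -0.569, 0.405] pointing down, gripper open.
Joint ranges: [-2.96, 2.96], [-0.89, 2.26], [0.02, 2.5], [-1.34, 4.48], [0, 2.73], [-2.66, 2.66]. Speed limits (rad/s): [2.39, 2.39, 2.79, 3.14, 3.14, 3.14].

INTERFACE

Orientations are given as a rotation vector (axis times angle).
In Python, from plant import read_state, read_camera, close_job, grip_point_offset gives the robot as it stands.
- The arm moves only by the shell command python3 -m creep 'ROWS' [OPENING] [FORCE]. ROWS is JSON, a list of rows, each a list of 2 entries, a list of its own where there are three numbers: the shift along the tool's x, y, z in cm, then the turn, a rotation vector about the tool's x, y, z in degrees. In form: [[[tx, ty, tz], [rx, ry, rz]], ...]. A call has 1 to 12 rows; each row shifts and turns the commanded pose from where the row before left it, along the tool's axes as they then stand; what a row does not reach is not made up. A row lasts 1/12 s, in which the tool goes at most 41.7 mm and 7.16 degrees, less where a joint would pass 70% of its speed; a pose out of reach is approached as far as the arm can. A call is refused whole if a number of a shift passes 4.17 or a number of a turn 7.16, either way. A call with a gripper value outside its range is refused whole. OPENING is the opening in per cent of the stroke, from 0 (shut) to 100 (fully open), set as the call begins (- or left out, the last holds). The fingers move at their own pace and stop on an object; FORCE is the grip in N (left out, the last holds). Time passes only in rows, so rows that do not move let the fingers close. It gives the time, the measured TCP pose, the force and the opening at its end, in the units of the state.
- read_state(): the state, without advancing time (a new reading comes with each control period).
- read_camera(name): name is "scene" or "top"; returns a dict with "img" (480x640x3 uint8, red, green, blue), "K" (3x3 intrinsics, pixels), "T" (4x4, takes a point from camera to world coordinates). Camera axes: x right, y down, z forward; pixel columns grow to the right and rows downward; lengths in m; the calibration is good to about 2 mm. A picture is of the moment at which its call begins. There is no depth.
- close_job(): hands the job in, once; it reports no verdict.
The state is a dict: "t": time; "q": joint angles; "dq": joint speeds; "joint_torque": joint torques, N m; "tool_pos": TCP position; "orientation": TCP orientation; "force": force on the tool from outside, world axes, zero at the start; "wrist_torque": the same for the moment, N m; "opening": finger opening in m.
Only numpy, scipy, OpenCV 4.12 (cv2) and the standard library are available. Lean on these libraries where they do the work, as an engineer would, in place of code of your own. Each camera call takes 0.05 s, during which the arm holds its last target.

TASK

Unload the soldered contact carrier from the aluminium nest: turn the orange hold-down clip right off it and leave it open, then press down the end of the carrier at the thumb slot so that its other end tips up out of the pocket. Take the carrier by its raised end, lower it into the empty bay of the blue tray (do not drop it in) and leave it lying flat, copper side up. Do not shift the finished carrier in the other bay, or the brush, flux bottle and screw bin nearby.

Things in the scene. Friction and masses are not known exactly. Their poses are not given: they have to be found in the camera images.
- nest: Aluminium solder nest fixed to the bench, 156 (x) x 100 (y) x 37 mm high. Origin: on its underside below the pocket's centre; x along the pocket, z up. It reaches from x = -64 (thumb end) to +92 (clip end). Pocket 103 x 58; its seating floor is 28 mm above the bench from x = -4 to the clip end, then slopes down towards the thumb end at 0.376 rad, to 9 mm above the bench.
- rock_edge (a point): Middle of the edge at x = -4 of the nest, 28 mm above the bench, where the flat floor meets the slope: the carrier rocks on it when its thumb end is pressed (1 to 2 N). It then stays tipped when let go: two white spring pads in the pocket's +y wall (x = -18 and +10, about 2 N each, up to 1 mm higher than the block) pinch it against the -y wall.
- thumb_slot (a point): Middle of the thumb slot at the level of the nest's top, 37 mm above the bench. The slot, 46 wide (y), is cut right through the end wall (x = -64 to -51.5), its floor 9 mm above the bench, so a fingertip can press the carrier's end and overhang it.
- clip (a joint): Angle of the orange turn clip about its upright pivot, rad. 0: it lies along the nest (towards -x) over the carrier's clip end; turns 2.4 either way (positive: counter-clockwise from above), stays where left; about 1 N at the post turns it. Beyond 1.3 either way the carrier is clear of it. Bar 14 wide, 6 thick, its underside 38 mm above the bench, reaching 58 mm from the pivot.
- clip_pivot (a point): On the axis of the clip's pivot, at the top of its bar, 44 mm above the bench, at x = +70 of the nest. The pivot screw stands 9 mm above this point.
- clip_post (a point): Centre of the top of the clip's round upright black grip post, 12 mm in diameter, 20 mm high (top 64 mm above the bench, foot on the bar), 46 mm from the pivot.
- carrier: The contact carrier to unload: black plate 100 (x) x 56 (y) x 8 mm, about 0.11 kg, three copper strips on top (+z). Origin: centre of its underside; axes as the nest's while seated. Seated, its top is 1 mm below the nest's, with 1 to 2 mm play all round; its end without copper (-x) is at the thumb slot. Fully tipped it stands at 0.37 rad, its +x end (underside) 11 mm above the nest's top.
- press_edge (a point): Middle of the lower edge of the carrier's -x end, the one at the thumb slot.
- lift_edge (a point): Middle of the lower edge of the carrier's +x end, the one that rises.
- tray: Blue tray fixed to the bench, 142 (x) x 236 (y) x 15 high, walls 4, floor 4 thick, split by one wall into two bays of about 134 (x) x 112 (y). Origin: centre of its underside.
- empty_bay (a point): Centre of the floor of the empty bay, 4 mm above the bench; axes as the tray's: the carrier lies with its length along x, either way round.
- done_carrier: A finished carrier, like the other, lying in the other bay of the tray. Origin: centre of its underside.
- brush: Small brush with a wooden handle lying along x on the right of the work. Bystander.
- flux_bottle: White bottle, 38 mm in diameter, 85 high, with a red cap, beyond the nest and tray, near the middle. Bystander.
- screw_bin: Yellow open bin 100 x 85 x 45 on the left. Bystander.

How it is judged:
By the outcome, as a careful person would: the job done as asked, in the order asked, and still so for the second after the job is handed in, with the robot touching nothing.
It also fails if it takes over 59 s, if anything falls off the work surface, if the arm or the gripper's body presses on something with over 40 N, if the wrist force passes 120 N, or if a joint passes its speed limit or range.

## Working session

There is one attempt and no reset: what is moved stays moved. The work goes in short steps, Python scripts to look and compute and a shell command to move; the robot and the scene stay as the last step left them, time stands still between calls to the robot, and variables do not carry over. Pictures are saved under pics/ and viewed, and the job is handed in when it is done.

```bash
ls; mkdir -p pics
python3 - <<'E'
from plant import read_state, read_camera, grip_point_offset
import cv2
s=read_state();print(s,grip_point_offset)
for n in ("scene","top"):
    c=read_camera(n);cv2.imwrite(f"pics/{n}0.png",c["img"][:,:,::-1]);print(c["K"],c["T"])
E
```

```text
pics
{'t': 0.0, 'q': array([-1.33540030e+00,  1.31147280e-01,  1.48928794e+00, -2.17692251e-05,
        1.52299245e+00, -8.53838013e-02]), 'dq': array([-0.00041482,  0.00070098, -0.00141731, -0.00045053, -0.00184912,
        0.00017294]), 'joint_torque': array([-5.47922718e-04, -5.59856558e+01, -4.91753983e+01,  7.66737806e-02,
        3.55784199e-02, -1.49923981e-04]), 'tool_pos': array([ 0.18915607, -0.56915822,  0.40369067]), 'orientation': array([-3.09946554e+00, -5.01431837e-01,  2.49911549e-04]), 'force': array([-0.57604805,  0.47464271,  1.04569126]), 'wrist_torque': array([ 0.02351989, -0.01416397, -0.0049046 ]), 'opening': 0.09272585159623654} 0.1673
[[439.81764448   0.         315.16966858]
 [  0.         439.81764448 239.75527863]
 [  0.           0.           1.        ]] [[ 0.3384886   0.57172725 -0.74736432  1.40270039]
 [ 0.94090855 -0.19653641  0.27579802 -0.26962906]
 [ 0.01079694 -0.79655596 -0.60446839  0.73755854]
 [ 0.          0.          0.          1.        ]]
[[553.49863064   0.         313.21284896]
 [  0.         553.49863064 232.92752911]
 [  0.           0.           1.        ]] [[ 1.56368847e-02 -9.73278265e-01  2.29095846e-01  2.79194805e-01]
 [-9.99873022e-01 -1.59243939e-02  5.93780619e-04  1.08676760e-02]
 [ 3.07029873e-03 -2.29076041e-01 -9.73403688e-01  1.43300658e+00]
 [ 0.00000000e+00  0.00000000e+00  0.00000000e+00  1.00000000e+00]]
```

View pics/scene0.png

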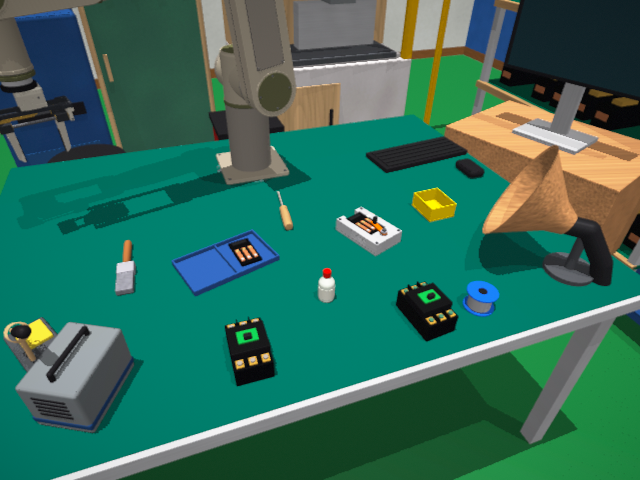

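View pics/top0.png

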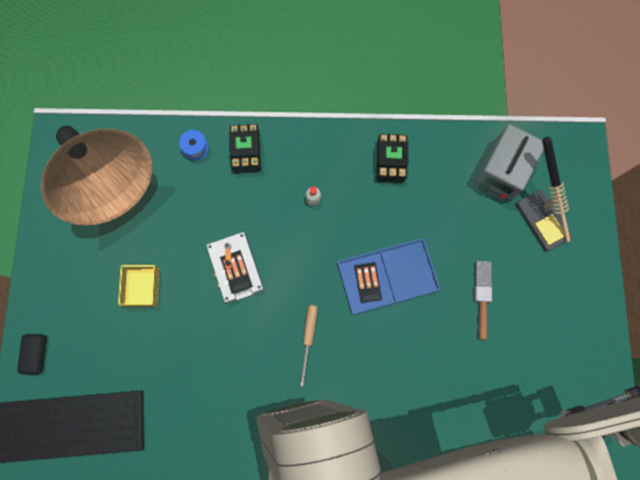

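Run:
```python
import cv2
a=cv2.imread("pics/top0.png")
cv2.imwrite("pics/t_nest.png",cv2.resize(a[225:310,195:280],None,fx=7,fy=7,interpolation=cv2.INTER_CUBIC))
cv2.imwrite("pics/t_tray.png",cv2.resize(a[230:322,330:446],None,fx=6,fy=6,interpolation=cv2.INTER_CUBIC))
b=cv2.imread("pics/scene0.png")
cv2.imwrite("pics/s_nest.png",cv2.resize(b[195:265,325:410],None,fx=8,fy=8,interpolation=cv2.INTER_CUBIC))
```

```text
(no output)
```

View pics/t_nest.png

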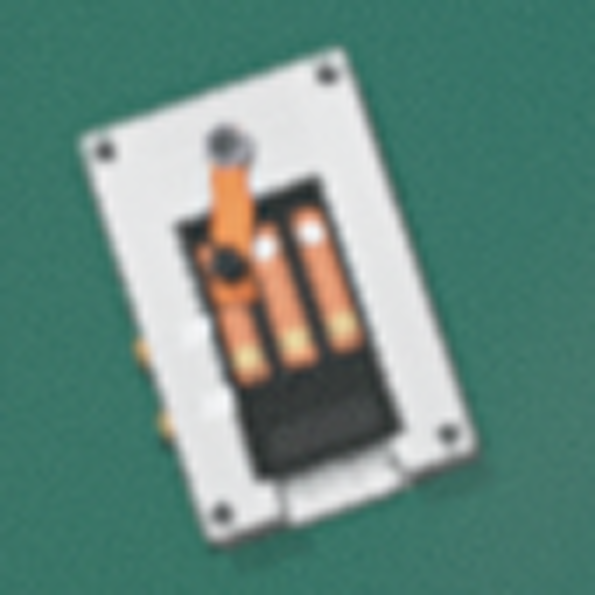

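View pics/t_tray.png

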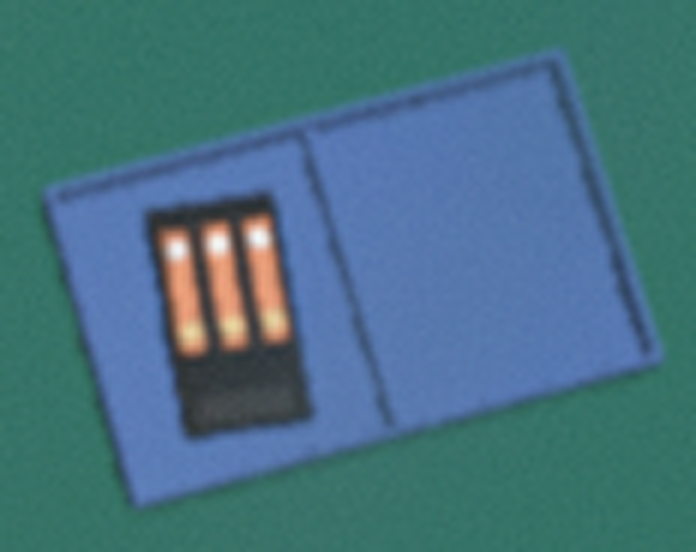

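View pics/s_nest.png

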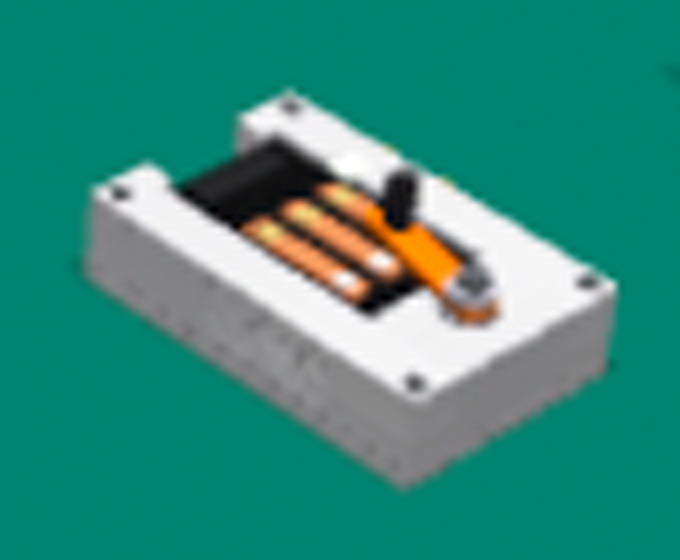

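```bash
cat > h.py <<'E'
import numpy as np
from plant import read_state, read_camera, grip_point_offset
from scipy.spatial.transform import Rotation as R
from scipy.optimize import least_squares
G=np.array
CAM={}
def cam(n):
    if n not in CAM: CAM[n]=read_camera(n)
    return CAM[n]
def proj(n,p):
    c=cam(n);T=np.linalg.inv(c["T"]);q=np.atleast_2d(p)@T[:3,:3].T+T[:3,3];q=q@c["K"].T
    return q[:,:2]/q[:,2:]
def ray(n,uv,z):
    c=cam(n);d=c["T"][:3,:3]@np.linalg.solve(c["K"],G([uv[0],uv[1],1.]));o=c["T"][:3,3]
    return o+d*(z-o[2])/d[2]
def crop(uv,f,ox,oy): return (G(uv)+.5)/f-.5+G([ox,oy])
def fit(n,pts,uvs,x0=(.55,.2,.3)):
    pts=G(pts)/1000
    def f(v):
        r=R.from_euler('z',v[2]);return (proj(n,r.apply(pts)+[v[0],v[1],0])-uvs).ravel()
    s=least_squares(f,x0);return s.x,np.abs(s.fun).max()
E
python3 - <<'E'
from h import *
nc=[[92,50,37],[92,-50,37],[-64,-50,37],[-64,50,37]]
a=fit("top",nc,crop([[82,138],[343,50],[480,450],[210,537]],7,195,225));print("nest top",a)
b=fit("scene",nc,crop([[615,287],[420,400],[92,187],[290,92]],8,325,195));print("nest scene",b)
t=[[71,118,15],[71,-118,15],[-71,-118,15],[-71,118,15]]
c=fit("top",t,crop([[45,187],[565,50],[662,360],[135,505]],6,330,230),(.5,-.15,.3));print("tray",c)
def p(uv,z): return ray("top",crop(uv,7,195,225),z)
print("pivot",p((228,145),.053),"post",p((230,264),.064))
print("bin",[ray("top",u,.045) for u in [(118,265),(158,305)]],"flux",ray("top",(313,190),.085),"driver",ray("top",(312,306),.02),ray("top",(302,385),.005))
print("driver mid", ray("top",(308,345),.015))
E
```

```text
nest top (array([0.50409127, 0.20688729, 0.35563742]), np.float64(0.6216649906477301))
nest scene (array([0.50394231, 0.20861376, 0.36379655]), np.float64(0.46491073033573116))
tray (array([ 0.50393069, -0.18433009,  0.27787263]), np.float64(0.3412997482495257))
pivot [0.56807203 0.23037313 0.053     ] post [0.52223272 0.22567436 0.064     ]
bin [array([0.51412314, 0.50594305, 0.045     ]), array([0.41463436, 0.3964129 , 0.045     ])] flux [0.70882157 0.01398976 0.085     ] driver [0.42078384 0.01182843 0.02      ] [0.22597285 0.03356654 0.005     ]
driver mid [0.32352117 0.02030358 0.015     ]
```

```bash
cat >> h.py <<'E'
NEST=(0.504,0.2077,0.36); TRAY=(0.5039,-0.1843,0.278)
def w(F,p):
    return R.from_euler('z',F[2]).apply(G(p,float)/1000)+[F[0],F[1],0]
def down(yaw,tilt=0):
    "tool x at yaw, z down; tilt: then turned about tool y by tilt"
    return R.from_euler('z',yaw)*R.from_euler('x',np.pi)*R.from_euler('y',tilt)
def go(point,rot,ahead):
    "delta to bring the point 'ahead' m along tool z to point with rotation rot; shift first in present axes, then turn"
    s=read_state();r=R.from_rotvec(s["orientation"]);p=G(s["tool_pos"])
    tgt=G(point)-rot.apply([0,0,ahead])
    print("t %.2f q %s F %s op %.4f"%(s["t"],np.round(s["q"],2),np.round(s["force"],1),s["opening"]))
    print("tip now",np.round(p+r.apply([0,0,.186]),4),"xaxis",np.round(r.apply([1,0,0]),3),"z",np.round(r.apply([0,0,1]),3))
    print("shift cm",np.round(100*r.inv().apply(tgt-p),2),"turn deg",np.round(np.degrees((r.inv()*rot).as_rotvec()),1))
E
python3 - <<'E'
from h import *
go([.5225,.2262,.218],down(3.25),.186)
E
python3 -m creep '[[[1.5,-1.8,0],[0,0,-6]]]' 35 5
python3 - <<'E'
from h import *
go([.5225,.2262,.218],down(3.25),.186)
E
```

```text
t 0.20 q [-1.34  0.13  1.49 -0.    1.52 -0.09] F [-0.2  0.7  0.3] op 0.0933
tip now [ 0.1891 -0.5691  0.2181] xaxis [0.949 0.315 0.   ] z [-0.     0.001 -1.   ]
shift cm [ 56.72 -64.98   0.09] turn deg [-0.000e+00 -1.000e-01 -1.678e+02]
t: 0.28
tool_pos: [0.1965, -0.5492, 0.4039]
orientation: [3.072, 0.658, -0.002]
force: [0.3, -1.2, -0.0]
opening: 0.0891
t 0.28 q [-1.31  0.09  1.54 -0.    1.52 -0.17] F [ 0.3 -1.2 -0. ] op 0.0891
tip now [ 0.1963 -0.5492  0.2179] xaxis [ 0.912  0.409 -0.001] z [-0.001 -0.    -1.   ]
shift cm [ 6.149e+01 -5.739e+01 -5.000e-02] turn deg [-1.00e-01 -0.00e+00 -1.62e+02]
```

```bash
python3 -m creep '[[[2.5,-2.3,0],[0,0,0]],[[2.5,-2.3,0],[0,0,0]],[[2.5,-2.3,0],[0,0,0]],[[2.5,-2.3,0],[0,0,0]],[[2.5,-2.3,0],[0,0,0]],[[2.5,-2.3,0],[0,0,0]],[[2.5,-2.3,0],[0,0,0]],[[2.5,-2.3,0],[0,0,0]],[[2.5,-2.3,0],[0,0,0]],[[2.5,-2.3,0],[0,0,0]],[[2.5,-2.3,0],[0,0,0]],[[2.5,-2.3,0],[0,0,0]]]'
python3 -m creep '[[[2.5,-2.3,0],[0,0,0]],[[2.5,-2.3,0],[0,0,0]],[[2.5,-2.3,0],[0,0,0]],[[2.5,-2.3,0],[0,0,0]],[[2.5,-2.3,0],[0,0,0]],[[2.5,-2.3,0],[0,0,0]],[[2.5,-2.3,0],[0,0,0]],[[2.5,-2.3,0],[0,0,0]],[[2.5,-2.3,0],[0,0,0]],[[2.5,-2.3,0],[0,0,0]],[[2.5,-2.3,0],[0,0,0]],[[1,-2.3,0],[0,0,0]]]'
python3 - <<'E'
from h import *
go([.5225,.2262,.218],down(3.25),.186)
E
```

```text
t: 1.28
tool_pos: [0.3572, -0.1707, 0.4048]
orientation: [3.071, 0.663, 0.001]
force: [0.9, -0.4, 0.5]
opening: 0.033
t: 2.28
tool_pos: [0.5038, 0.1989, 0.4043]
orientation: [-3.07, -0.664, -0.0]
force: [1.4, 0.6, -0.1]
opening: 0.0328
t 2.28 q [ 0.28 -0.03  1.65  0.    1.52  1.43] F [ 1.4  0.6 -0.1] op 0.0328
tip now [0.5039 0.1989 0.2183] xaxis [0.911 0.413 0.   ] z [ 0.  0. -1.]
shift cm [ 2.83 -1.72  0.03] turn deg [   0.    -0.  -161.8]
```

```bash
python3 -m creep '[[[2.8,-1.7,0],[0,0,-6.7]],[[0,0,0.5],[0,0,-6.7]],[[0,0,0.5],[0,0,-6.7]],[[0,0,0.5],[0,0,-6.7]],[[0,0,0.5],[0,0,-6.7]],[[0,0,0.5],[0,0,-6.7]],[[0,0,0.5],[0,0,-6.7]],[[0,0,0.5],[0,0,-6.7]],[[0,0,0.5],[0,0,-6.7]],[[0,0,0.5],[0,0,-6.7]],[[0,0,0.5],[0,0,-6.7]],[[0,0,0.5],[0,0,-6.7]]]'
python3 -m creep '[[[0,0,0.5],[0,0,-6.7]],[[0,0,0.5],[0,0,-6.7]],[[0,0,0.5],[0,0,-6.7]],[[0,0,0.5],[0,0,-6.7]],[[0,0,0.5],[0,0,-6.7]],[[0,0,0.5],[0,0,-6.7]],[[0,0,0.5],[0,0,-6.7]],[[0,0,0.5],[0,0,-6.7]],[[0,0,0.5],[0,0,-6.7]],[[0,0,0.5],[0,0,-6.7]],[[0,0,0.5],[0,0,-6.7]],[[0,0,0.5],[0,0,-6.7]]]'
python3 - <<'E'
from h import *
go([.5225,.2262,.048],down(3.25),.186)
import cv2
c=read_camera("scene")["img"][150:270,300:440,::-1];cv2.imwrite("pics/s1.png",cv2.resize(c,None,fx=5,fy=5,interpolation=cv2.INTER_CUBIC))
E
```

```text
t: 3.28
tool_pos: [0.5211, 0.2237, 0.3493]
orientation: [-1.91, -2.494, 0.0]
force: [-0.6, -0.6, 0.4]
opening: 0.0324
t: 4.28
tool_pos: [0.5211, 0.2237, 0.2893]
orientation: [0.151, -3.138, 0.0]
force: [-1.0, -0.5, -0.5]
opening: 0.0321
t 4.28 q [ 0.32  0.13  1.71  0.    1.31 -1.35] F [-1.  -0.5 -0.5] op 0.0321
tip now [0.5211 0.2237 0.1033] xaxis [-0.995 -0.096  0.   ] z [-0. -0. -1.]
shift cm [-0.16  0.24  5.53] turn deg [-0.  -0.  -0.7]
```

View pics/s1.png

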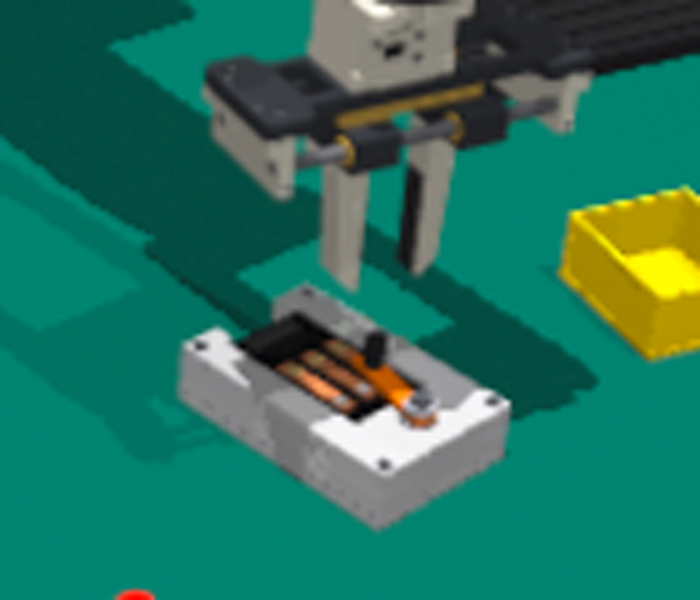

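The fingers (at about 340,270 and 420,260 in the crop) straddle the post (375,345). Lower and close on it.

```bash
python3 -m creep '[[[-0.15,0.25,0.6],[0,0,-0.7]],[[0,0,1],[0,0,0]],[[0,0,1],[0,0,0]],[[0,0,1],[0,0,0]],[[0,0,1],[0,0,0]],[[0,0,0.8],[0,0,0]],[[0,0,0],[0,0,0]]]' 
python3 -m creep '[[[0,0,0],[0,0,0]],[[0,0,0],[0,0,0]],[[0,0,0],[0,0,0]],[[0,0,0],[0,0,0]]]' 2 6
python3 - <<'E'
from h import *
go([.5225,.2262,.048],down(3.25),.186)
E
```

```text
t: 4.92
tool_pos: [0.5215, 0.226, 0.2329]
orientation: [0.16, -3.134, 0.002]
force: [0.3, -1.0, -0.1]
opening: 0.0327
t: 5.25
tool_pos: [0.5229, 0.2265, 0.2366]
orientation: [-0.161, 3.136, 0.001]
force: [0.8, 0.6, -0.1]
opening: 0.0117
t 5.25 q [ 0.32  0.19  1.74  0.    1.21 -1.35] F [ 0.8  0.6 -0.1] op 0.0117
tip now [0.5231 0.2266 0.0506] xaxis [-0.995 -0.102 -0.001] z [ 0.001  0.001 -1.   ]
shift cm [ 0.04 -0.03  0.26] turn deg [ 0.   0.1 -0.3]
```

```bash
python3 -m creep '[[[-0.025,0.48,0],[0,0,6]],[[-0.025,0.48,0],[0,0,6]],[[-0.025,0.48,0],[0,0,6]],[[-0.025,0.48,0],[0,0,6]],[[-0.025,0.48,0],[0,0,6]]]'
python3 -c "
from h import *
go([.5225,.2262,.048],down(3.25),.186)"
```

```text
t: 5.67
tool_pos: [0.5263, 0.2501, 0.2365]
orientation: [0.664, 3.07, 0.0]
force: [-0.9, -0.3, 2.6]
opening: 0.0119
t 5.67 q [ 0.36  0.23  1.7   0.    1.22 -0.79] F [-0.9 -0.3  2.6] op 0.0119
tip now [0.5264 0.2502 0.0505] xaxis [-0.911  0.413 -0.   ] z [ 0.  0. -1.]
shift cm [-0.64 -2.34  0.25] turn deg [  0.    0.  -30.6]
```

Forces are small and the post is following. Continue.

```bash
python3 -m creep '[[[-0.025,0.48,0],[0,0,6]],[[-0.025,0.48,0],[0,0,6]],[[-0.025,0.48,0],[0,0,6]],[[-0.025,0.48,0],[0,0,6]],[[-0.025,0.48,0],[0,0,6]],[[-0.025,0.48,0],[0,0,6]],[[-0.025,0.48,0],[0,0,6]],[[-0.025,0.48,0],[0,0,6]],[[-0.025,0.48,0],[0,0,6]],[[-0.025,0.48,0],[0,0,6]],[[-0.025,0.48,0],[0,0,6]],[[0,0,0],[0,0,0]]]'
python3 -c "
from h import *
go([.5225,.2262,.048],down(3.25),.186)"
python3 -m creep '[[[0,0,0],[0,0,0]],[[0,0,0],[0,0,0]],[[0,0,0],[0,0,0]],[[0,0,-1],[0,0,0]],[[0,0,-1.5],[0,0,0]],[[0,0,-1.5],[0,0,0]],[[0,0,-1],[0,0,0]]]' 40
python3 - <<'E'
from h import *
import cv2
go(w(NEST,[-48,0,70]),down(.36),.186)
c=read_camera("top")["img"][200:320,170:310,::-1];cv2.imwrite("pics/t2.png",cv2.resize(c,None,fx=5,fy=5,interpolation=cv2.INTER_CUBIC))
c=read_camera("scene")["img"][170:270,300:440,::-1];cv2.imwrite("pics/s2.png",cv2.resize(c,None,fx=5,fy=5,interpolation=cv2.INTER_CUBIC))
E
```

```text
t: 6.67
tool_pos: [0.569, 0.2776, 0.2366]
orientation: [2.229, 2.214, 0.004]
force: [0.2, 3.9, 2.0]
opening: 0.0117
t 6.67 q [0.37 0.35 1.55 0.   1.24 0.38] F [0.2 3.9 2. ] op 0.0117
tip now [0.5693 0.2779 0.0506] xaxis [0.007 1.    0.002] z [ 0.002  0.002 -1.   ]
shift cm [-5.18 -4.61  0.25] turn deg [  0.1   0.  -96.6]
t: 7.25
tool_pos: [0.5686, 0.277, 0.2881]
orientation: [2.222, 2.219, 0.003]
force: [0.3, 0.1, -0.0]
opening: 0.0374
t 7.25 q [ 0.37  0.29  1.52 -0.    1.33  0.37] F [ 0.3  0.1 -0. ] op 0.0374
tip now [0.5689 0.2771 0.1021] xaxis [0.001 1.    0.001] z [ 0.002  0.001 -1.   ]
shift cm [ -8.64 -10.94   3.19] turn deg [ 0.1 -0.1 69.3]
```

View pics/s2.png

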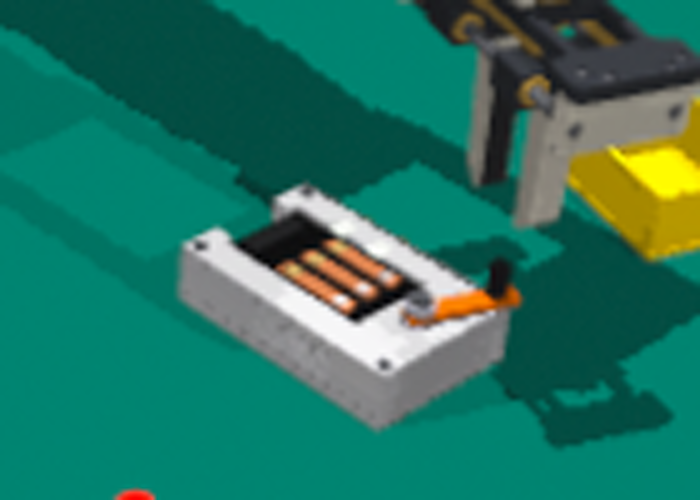

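Clip open (bar from 420,305 to 510,298 in the crop, off the carrier), carrier still seated. Now go over the thumb end with jaws shut.

```bash
sed -i 's/^NEST=([^)]*)/NEST=(0.5037,0.2070,0.36)/' h.py
python3 -m creep '[[[-2.2,-2.8,0],[0,0,0]],[[-2.2,-2.8,0],[0,0,0]],[[-2.2,-2.8,0],[0,0,0]],[[-2.1,-2.6,0],[0,0,0]],[[0,0,0],[0,0,6]],[[0,0,0],[0,0,6]],[[0,0,0],[0,0,6]],[[0,0,0],[0,0,6]],[[0,0,0],[0,0,6]],[[0,0,0],[0,0,6]],[[0,0,0],[0,0,6]],[[0,0,0],[0,0,6]]]' 0 10
python3 -m creep '[[[0,0,0],[0,0,6]],[[0,0,0],[0,0,6]],[[0,0,0],[0,0,6]],[[0,0,0],[0,0,3.3]],[[0,0,0],[0,0,0]],[[0,0,0],[0,0,0]]]'
python3 - <<'E'
from h import *
import cv2
go(w(NEST,[-47,0,45]),down(.36),.186)
c=read_camera("top")["img"][200:320,170:310,::-1];cv2.imwrite("pics/t3.png",cv2.resize(c,None,fx=5,fy=5,interpolation=cv2.INTER_CUBIC))
E
```

```text
t: 8.35
tool_pos: [0.4577, 0.1901, 0.285]
orientation: [-2.937, -1.116, 0.002]
force: [-0.6, 0.0, -0.4]
opening: 0.0005
t: 8.85
tool_pos: [0.4578, 0.1901, 0.2852]
orientation: [3.09, 0.565, -0.001]
force: [0.2, -0.1, -1.4]
opening: 0.0004
t 8.85 q [ 0.29 -0.06  1.91 -0.    1.3   1.5 ] F [ 0.2 -0.1 -1.4] op 0.0004
tip now [0.4577 0.1901 0.0992] xaxis [ 0.935  0.354 -0.001] z [-0.001 -0.    -1.   ]
shift cm [0.19 0.04 5.42] turn deg [-0.   0.   0.1]
```

View pics/t3.png

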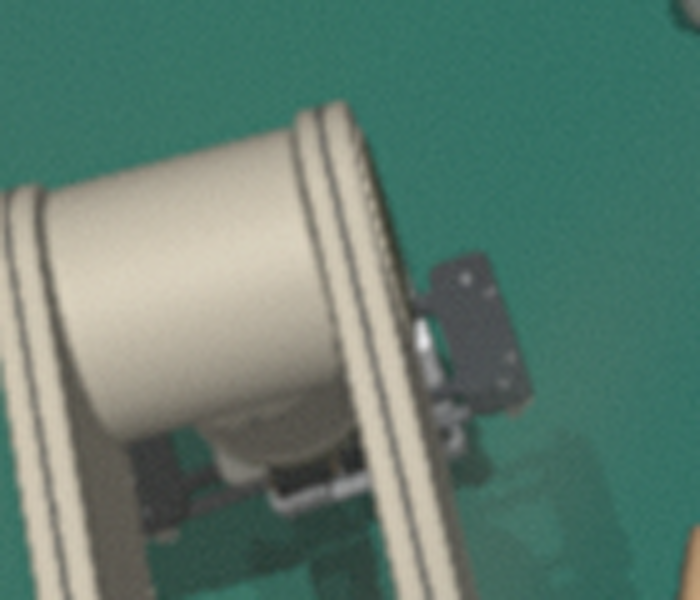

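```bash
python3 -m creep '[[[0.2,0.05,1.4],[0,0,0]],[[0,0,1.5],[0,0,0]],[[0,0,1.5],[0,0,0]],[[0,0,1],[0,0,0]],[[0,0,0.5],[0,0,0]],[[0,0,0.3],[0,0,0]],[[0,0,0],[0,0,0]]]'
python3 -m creep '[[[0,0,0.2],[0,0,0]],[[0,0,0.2],[0,0,0]],[[0,0,0.2],[0,0,0]]]'
python3 -m creep '[[[0,0,0.2],[0,0,0]],[[0,0,0.2],[0,0,0]],[[0,0,0],[0,0,0]]]'
python3 - <<'E'
from h import *
import cv2
go(w(NEST,[-47,0,23]),down(.36),.186)
c=read_camera("scene")["img"][170:270,300:440,::-1];cv2.imwrite("pics/s4.png",cv2.resize(c,None,fx=5,fy=5,interpolation=cv2.INTER_CUBIC))
E
```

```text
t: 9.48
tool_pos: [0.46, 0.1904, 0.2234]
orientation: [3.091, 0.562, -0.001]
force: [-0.2, 0.0, -0.3]
opening: 0.0005
t: 9.73
tool_pos: [0.4604, 0.1905, 0.2184]
orientation: [-3.091, -0.561, -0.001]
force: [-2.0, -1.9, 2.9]
opening: 0.0006
t: 9.98
tool_pos: [0.4601, 0.1904, 0.2135]
orientation: [3.091, 0.561, 0.0]
force: [-1.3, 0.2, 1.0]
opening: 0.0004
t 9.98 q [ 0.29  0.04  1.95 -0.    1.15  1.5 ] F [-1.3  0.2  1. ] op 0.0004
tip now [0.4602 0.1905 0.0275] xaxis [0.936 0.352 0.   ] z [ 0.  0. -1.]
shift cm [-0.04 -0.01  0.45] turn deg [ 0. -0. -0.]
```

View pics/s4.png

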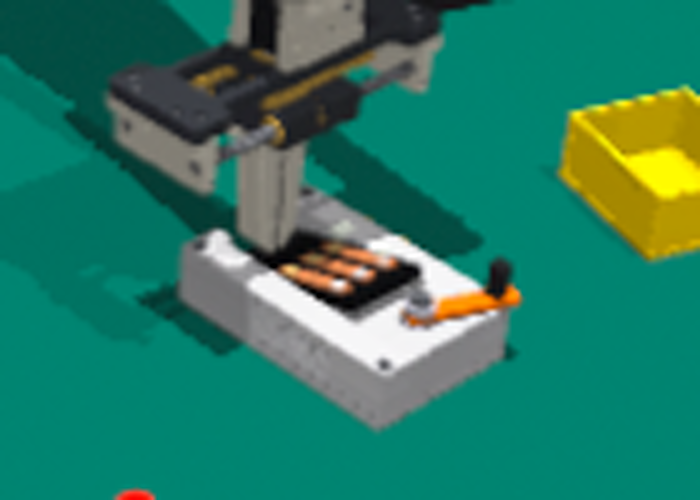

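The carrier is tipping (raised end around 410,275). Press on until it bottoms.

```bash
python3 -m creep '[[[0,0,0.2],[0,0,0]],[[0,0,0.15],[0,0,0]],[[0,0,0],[0,0,0]]]'
python3 -m creep '[[[0,0,0.1],[0,0,0]],[[0,0,0],[0,0,0]]]'
python3 -m creep '[[[0,0,0.1],[0,0,0]],[[0,0,0],[0,0,0]]]'
```

```text
t: 10.28
tool_pos: [0.4602, 0.1905, 0.21]
orientation: [-3.091, -0.561, -0.0]
force: [0.3, 0.4, 1.6]
opening: 0.0003
t: 10.45
tool_pos: [0.4604, 0.1905, 0.2095]
orientation: [-3.091, -0.561, -0.001]
force: [-1.2, 0.5, 3.6]
opening: 0.0006
t: 10.62
tool_pos: [0.4605, 0.1906, 0.2092]
orientation: [-3.091, -0.561, -0.001]
force: [-2.8, -1.4, 11.1]
opening: 0.0006
```

Bottomed at about 11 N, tip at 23 mm as predicted for full tilt. Back off and look.

```bash
python3 -m creep '[[[0,0,-0.5],[0,0,0]],[[0,0,-1.5],[0,0,0]],[[0,0,-2.5],[0,0,0]],[[0,0,-2.5],[0,0,0]],[[0,0,-1],[0,0,0]]]'
python3 - <<'E'
from h import *
import cv2
r=down(.36,.37)
go(w(NEST,[36.9-36.2*.8,-1,45.1+93.2*.8]),r,.186)
c=read_camera("scene")["img"][170:270,300:440,::-1];cv2.imwrite("pics/s5.png",cv2.resize(c,None,fx=5,fy=5,interpolation=cv2.INTER_CUBIC))
pl=R.from_euler('z',NEST[2])*R.from_euler('y',-.37)
pts=G([[50,-28,0],[50,28,0],[50,28,8],[50,-28,8]])/1000
o=w(NEST,[1.0,-1,29.9])
print((proj("scene",pl.apply(pts)+o)-[300,170]+.5)*5-.5)
E
```

```text
t: 11.03
tool_pos: [0.461, 0.1908, 0.2916]
orientation: [-3.091, -0.561, -0.006]
force: [1.5, -0.2, -0.2]
opening: 0.0008
t 11.03 q [ 0.29 -0.06  1.9   0.    1.3   1.5 ] F [ 1.5 -0.2 -0.2] op 0.0008
tip now [0.4618 0.191  0.1056] xaxis [0.936 0.352 0.004] z [ 0.004  0.001 -1.   ]
shift cm [-1.37  0.08 -0.15] turn deg [ 0. 21. -0.]
[[349.85616549 304.01525628]
 [421.04100229 265.78474756]
 [418.54878451 252.26295971]
 [347.13416505 290.24716385]]
```

View pics/s5.png

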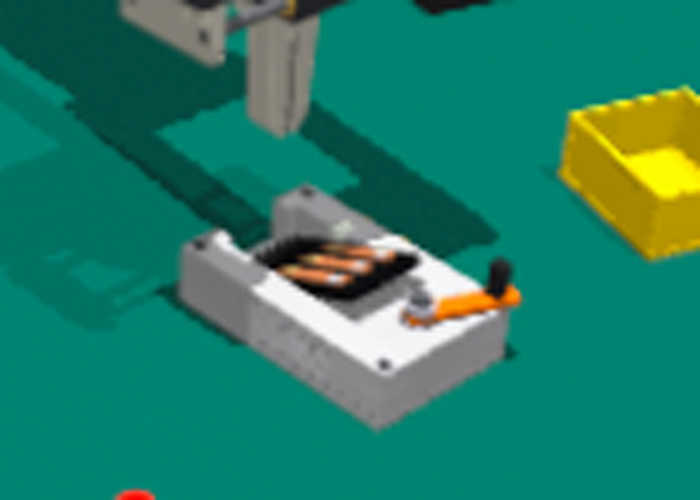

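Tipped as predicted (raised edge 350,300 to 420,265). Tilt the gripper and open above the raised end.

```bash
python3 -m creep '[[[-0.7,0.1,-0.15],[0,5,0]],[[-0.7,0,0],[0,5,0]],[[0,0,0],[0,5,0]],[[0,0,0],[0,6,0]],[[0,0,0],[0,0,0]],[[0,0,0],[0,0,0]],[[0,0,0],[0,0,0]]]' 80 40
python3 - <<'E'
from h import *
import cv2
r=down(.36,.37)
go(w(NEST,[36.9,-1,45.1]),r,.186)
c=read_camera("scene")["img"][170:270,300:440,::-1];cv2.imwrite("pics/s6.png",cv2.resize(c,None,fx=5,fy=5,interpolation=cv2.INTER_CUBIC))
E
```

```text
t: 11.72
tool_pos: [0.4471, 0.1845, 0.2883]
orientation: [-2.98, -0.541, -0.546]
force: [0.0, 0.6, 0.2]
opening: 0.0424
t 11.72 q [ 0.27 -0.29  2.13  0.04  0.94  1.47] F [0.  0.6 0.2] op 0.0424
tip now [0.5087 0.2077 0.1143] xaxis [0.875 0.329 0.354] z [ 0.332  0.125 -0.935]
shift cm [ 0.39 -0.01  7.61] turn deg [ 0.   0.4 -0. ]
```

View pics/s6.png

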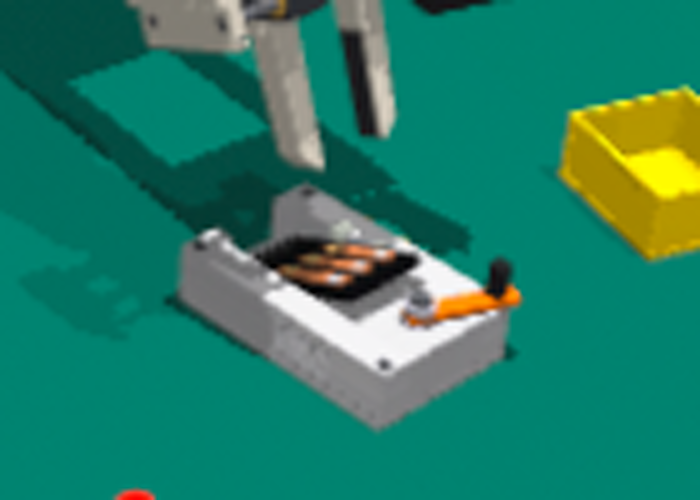

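```bash
python3 -m creep '[[[0.4,0,0],[0,0,0]],[[0,0,0],[0,0.4,0]],[[0,0,0],[0,0,0]],[[0,0,0],[0,0,0]],[[0,0,1],[0,0,0]],[[0,0,1],[0,0,0]],[[0,0,1],[0,0,0]],[[0,0,1],[0,0,0]],[[0,0,0.5],[0,0,0]],[[0,0,0],[0,0,0]]]'
python3 - <<'E'
from h import *
import cv2
r=down(.36,.37)
go(w(NEST,[36.9,-1,45.1]),r,.186)
c=read_camera("scene")["img"][170:270,300:440,::-1];cv2.imwrite("pics/s7.png",cv2.resize(c,None,fx=5,fy=5,interpolation=cv2.INTER_CUBIC))
E
```

```text
t: 12.6
tool_pos: [0.4657, 0.1915, 0.2462]
orientation: [-2.976, -0.54, -0.556]
force: [0.4, 1.3, 0.1]
opening: 0.0743
t 12.60 q [ 0.28 -0.17  2.11  0.04  0.83  1.47] F [0.4 1.3 0.1] op 0.0743
tip now [0.5286 0.2152 0.0728] xaxis [0.873 0.328 0.361] z [ 0.338  0.127 -0.932]
shift cm [-0.01 -0.01  2.97] turn deg [ 0.   0.  -0.1]
```

View pics/s7.png

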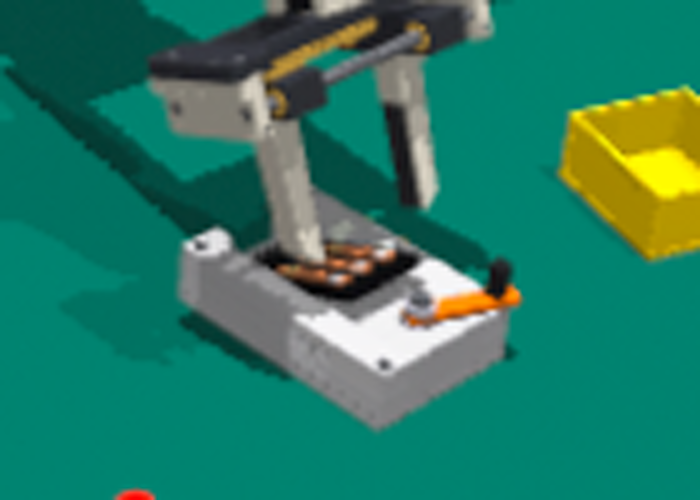

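```bash
python3 -m creep '[[[0,0,0.8],[0,0,0]],[[0,0,0.8],[0,0,0]],[[0,0,0.8],[0,0,0]],[[0,0,0.5],[0,0,0]],[[0,0,0],[0,0,0]],[[0,0,0],[0,0,0]]]'
python3 - <<'E'
from h import *
import cv2
r=down(.36,.37)
go(w(NEST,[36.9,-1,45.1]),r,.186)
c=read_camera("scene")["img"][170:270,300:440,::-1];cv2.imwrite("pics/s8.png",cv2.resize(c,None,fx=5,fy=5,interpolation=cv2.INTER_CUBIC))
E
```

```text
t: 13.15
tool_pos: [0.476, 0.1954, 0.221]
orientation: [-2.975, -0.54, -0.56]
force: [-0.6, -0.5, -0.1]
opening: 0.0744
t 13.15 q [ 0.28 -0.1   2.1   0.04  0.77  1.47] F [-0.6 -0.5 -0.1] op 0.0744
tip now [0.5393 0.2192 0.0478] xaxis [0.872 0.327 0.364] z [ 0.34   0.128 -0.932]
shift cm [-0.12 -0.01  0.22] turn deg [ 0.  -0.1 -0. ]
```

View pics/s8.png

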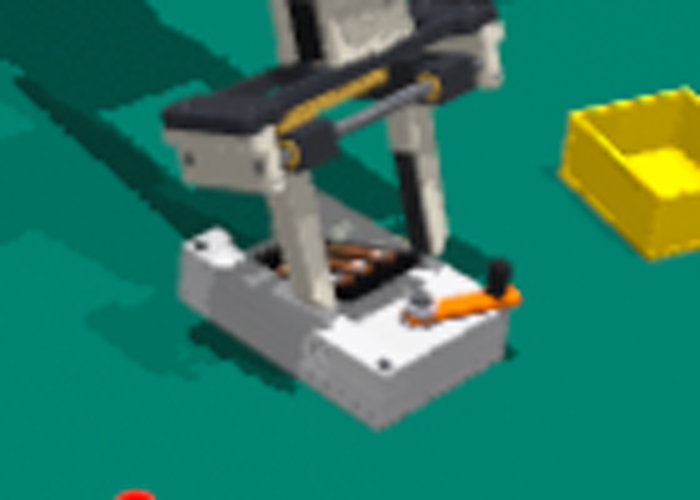

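```bash
python3 -m creep '[[[-0.1,0,0.2],[0,0,0]],[[0,0,0],[0,0,0]],[[0,0,0],[0,0,0]]]'
python3 -m creep '[[[0,0,0],[0,0,0]],[[0,0,0],[0,0,0]],[[0,0,0],[0,0,0]],[[0,0,0],[0,0,0]],[[0,0,0],[0,0,0]],[[0,0,0],[0,0,0]]]' 45 40
python3 - <<'E'
from h import *
r=down(.36,.37)
go(w(NEST,[36.9,-1,45.1]),r,.186)
print(R.from_euler('z',.36).inv().apply(read_state()["force"]))
E
```

```text
t: 13.45
tool_pos: [0.476, 0.1953, 0.2196]
orientation: [-2.975, -0.54, -0.563]
force: [-0.1, -0.2, 0.1]
opening: 0.0745
t: 13.95
tool_pos: [0.476, 0.1958, 0.2197]
orientation: [-2.974, -0.54, -0.563]
force: [-0.3, 5.7, -0.4]
opening: 0.0556
t 13.95 q [ 0.28 -0.09  2.1   0.04  0.77  1.47] F [-0.3  5.7 -0.4] op 0.0556
tip now [0.5397 0.2198 0.0466] xaxis [0.871 0.327 0.366] z [ 0.342  0.129 -0.931]
shift cm [-0.09  0.02  0.09] turn deg [-0.  -0.2 -0.1]
[ 1.7293834   5.48661116 -0.43844137]
```

```bash
python3 -m creep '[[[0.11,0,-0.28],[0,0,0]],[[0.18,0,-0.47],[0,0,0]],[[0.18,0,-0.47],[0,0,0]],[[0.37,0,-0.93],[0,0,0]],[[0.37,0,-0.93],[0,0,0]],[[0.37,0,-0.93],[0,0,0]],[[0.74,0,-1.86],[0,0,0]],[[0.74,0,-1.86],[0,0,0]],[[0.74,0,-1.86],[0,0,0]],[[0.37,0,-0.93],[0,0,0]],[[0,0,0],[0,0,0]]]'
python3 - <<'E'
from h import *
import cv2
go(w(TRAY,[40,-59,150]),down(.278),.186)
c=read_camera("scene")["img"][120:270,270:440,::-1];cv2.imwrite("pics/s9.png",cv2.resize(c,None,fx=4,fy=4,interpolation=cv2.INTER_CUBIC))
E
```

```text
t: 14.87
tool_pos: [0.4778, 0.1957, 0.3374]
orientation: [-2.972, -0.54, -0.574]
force: [1.1, 0.4, -0.3]
opening: 0.0553
t 14.87 q [ 0.28 -0.25  2.    0.03  1.01  1.48] F [ 1.1  0.4 -0.3] op 0.0553
tip now [0.5427 0.2198 0.1648] xaxis [0.869 0.326 0.372] z [ 0.349  0.13  -0.928]
shift cm [-6.93 42.69 -2.58] turn deg [ -0.8 -21.8   4.6]
```

View pics/s9.png

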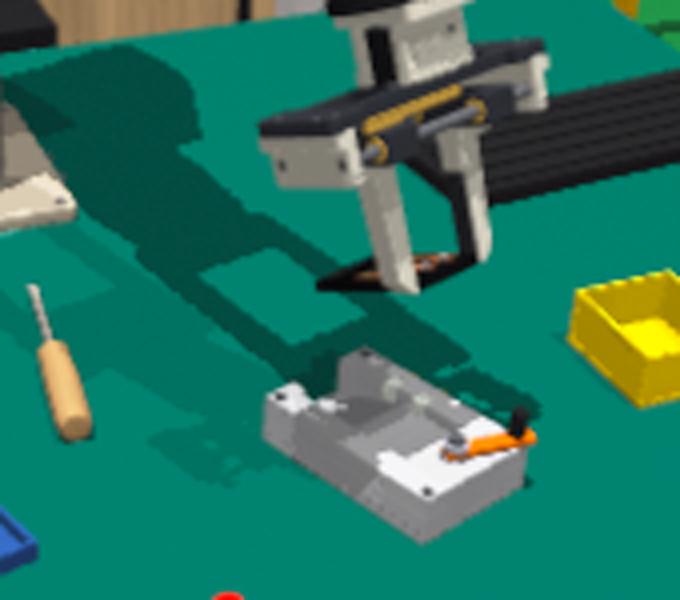

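The carrier is held (pads on both sides at the raised end, ~400,280 in the crop), nest empty. Travel to the empty (right-hand) bay.

```bash
python3 -m creep '[[[-0.2,1,-0.1],[0,0,0]],[[-0.3,2,-0.1],[0,0,0]],[[-0.5,3,-0.2],[0,0,0]],[[-0.5,3,-0.2],[0,0,0]],[[-0.5,3,-0.2],[0,0,0]],[[-0.5,3,-0.2],[0,0,0]],[[-0.5,3,-0.2],[0,0,0]],[[-0.5,3,-0.2],[0,0,0]],[[-0.5,3,-0.2],[0,0,0]],[[-0.5,3,-0.2],[0,0,0]],[[-0.5,3,-0.2],[0,0,0]],[[-0.5,3,-0.2],[0,0,0]]]'
python3 -m creep '[[[-0.5,3,-0.2],[0,0,0]],[[-0.5,3,-0.2],[0,0,0]],[[-0.5,3,-0.2],[0,0,0]],[[-0.3,2,0],[0,0,0]],[[-0.2,1,0],[0,0,0]],[[0,0,0],[0,-3,0.7]],[[0,0,0],[0,-4,0.7]],[[0,0,0],[0,-4,0.7]],[[0,0,0],[0,-4,0.7]],[[0,0,0],[0,-4,0.7]],[[0,0,0],[0,-3,0.7]],[[0,0,0],[0,0,0]]]'
python3 - <<'E'
from h import *
import cv2
go(w(TRAY,[39.5,-58,100]),down(.278),.186)
c=read_camera("scene")["img"][150:300,130:310,::-1];cv2.imwrite("pics/s10.png",cv2.resize(c,None,fx=4,fy=4,interpolation=cv2.INTER_CUBIC))
E
```

```text
t: 15.92
tool_pos: [0.5364, -0.1358, 0.3312]
orientation: [-2.975, -0.539, -0.559]
force: [1.2, 0.1, -1.8]
opening: 0.0552
t: 16.92
tool_pos: [0.5597, -0.2528, 0.3298]
orientation: [-3.097, -0.45, 0.027]
force: [1.0, -0.1, -2.1]
opening: 0.0553
t 16.92 q [-0.51  0.22  1.52 -0.    1.42  0.78] F [ 1.  -0.1 -2.1] op 0.0553
tip now [ 0.5562 -0.251   0.1438] xaxis [ 0.959  0.284 -0.015] z [-0.019  0.01  -1.   ]
shift cm [ 0.55 -2.25  4.41] turn deg [-0.8  0.9  0.6]
```

View pics/s10.png

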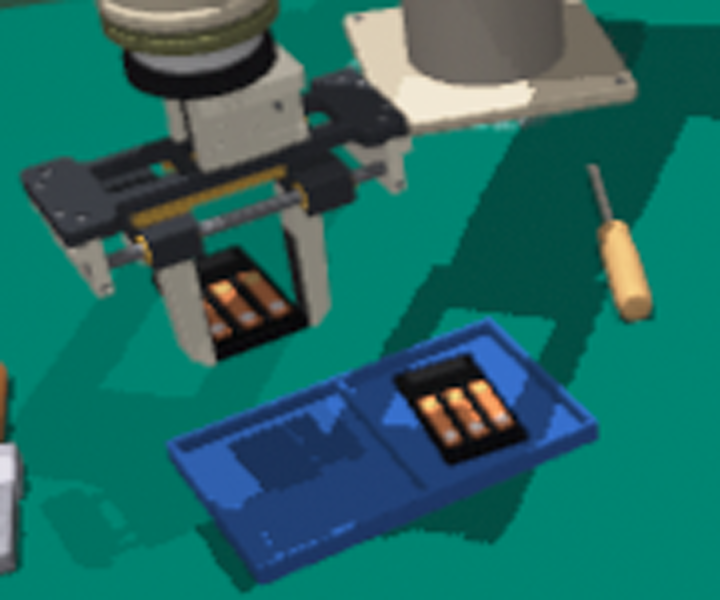

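```bash
python3 -m creep '[[[0.3,-1.1,0.4],[-0.8,0.9,0.6]],[[0.2,-1.1,1],[0,0,0]],[[0,0,1],[0,0,0]],[[0,0,1],[0,0,0]],[[0,0,1],[0,0,0]],[[0,0,0],[0,0,0]]]'
python3 - <<'E'
from h import *
import cv2
go(w(TRAY,[39.5,-58,20]),down(.278),.186)
c=read_camera("scene")["img"][170:300,150:310,::-1];cv2.imwrite("pics/s11.png",cv2.resize(c,None,fx=4.5,fy=4.5,interpolation=cv2.INTER_CUBIC))
E
```

```text
t: 17.47
tool_pos: [0.5573, -0.2314, 0.284]
orientation: [-3.109, -0.433, -0.002]
force: [-0.2, 0.3, -0.6]
opening: 0.0554
t 17.47 q [-0.48  0.23  1.61  0.    1.31  0.81] F [-0.2  0.3 -0.6] op 0.0554
tip now [ 0.5575 -0.2309  0.098 ] xaxis [0.962 0.273 0.002] z [ 0.001  0.003 -1.   ]
shift cm [ 0.09 -0.18  7.8 ] turn deg [-0.1 -0.1 -0.1]
```

View pics/s11.png

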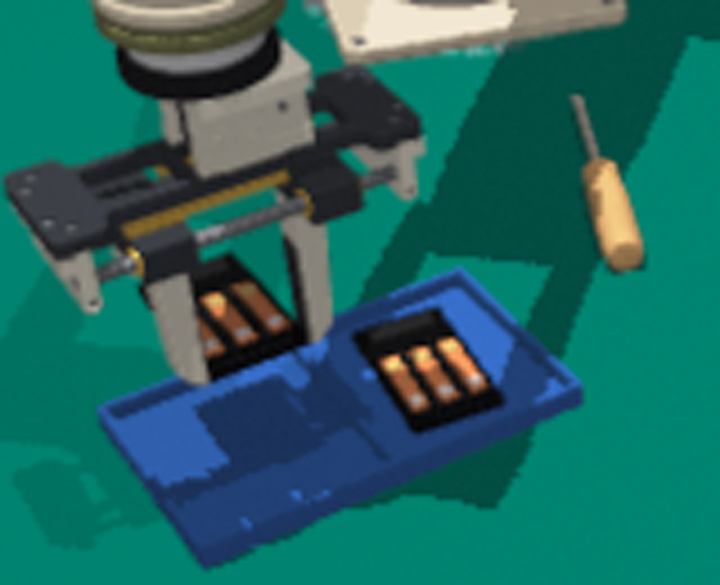

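```bash
python3 -m creep '[[[0.1,-0.2,1],[0,0,0]],[[0,0,1.3],[0,0,0]],[[0,0,1.3],[0,0,0]],[[0,0,1.3],[0,0,0]],[[0,0,1.3],[0,0,0]],[[0,0,0.6],[0,0,0]],[[0,0,0.3],[0,0,0]],[[0,0,0],[0,0,0]]]'
python3 - <<'E'
from h import *
import cv2
go(w(TRAY,[39.5,-58,6.5]),down(.278),.186)
c=read_camera("scene")["img"][170:300,150:310,::-1];cv2.imwrite("pics/s12.png",cv2.resize(c,None,fx=4.5,fy=4.5,interpolation=cv2.INTER_CUBIC))
E
```

```text
t: 18.18
tool_pos: [0.5588, -0.2289, 0.2151]
orientation: [-3.111, -0.434, -0.005]
force: [0.3, -0.1, -0.4]
opening: 0.0558
t 18.18 q [-0.47  0.31  1.65  0.    1.19  0.82] F [ 0.3 -0.1 -0.4] op 0.0558
tip now [ 0.5593 -0.2287  0.0291] xaxis [0.962 0.274 0.003] z [ 0.003  0.001 -1.   ]
shift cm [-0.11  0.    2.26] turn deg [-0.  -0.2 -0. ]
```

View pics/s12.png

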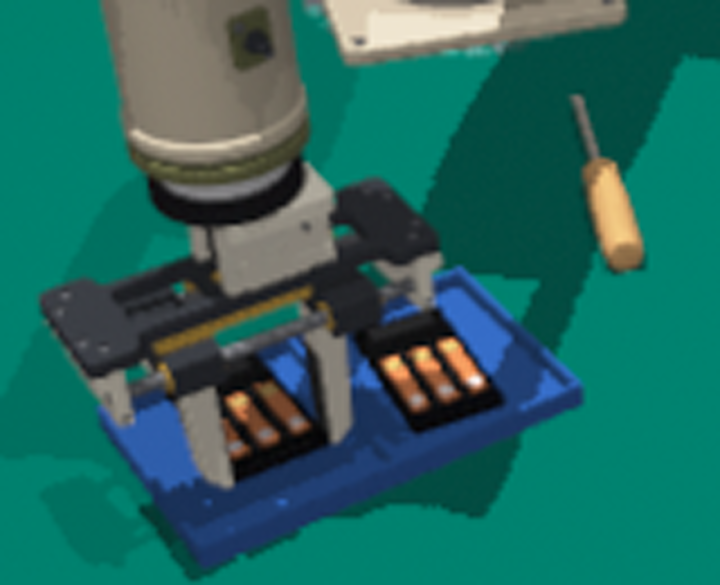

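```bash
python3 -m creep '[[[0,0,0.5],[0,0,0]],[[0,0,0.5],[0,0,0]],[[0,0,0.4],[0,0,0]],[[0,0,0.2],[0,0,0]],[[0,0,0.1],[0,0,0]],[[0,0,0],[0,0,0]]]'
python3 -m creep '[[[0,0,0.15],[0,0,0]],[[0,0,0.15],[0,0,0]],[[0,0,0],[0,0,0]],[[0,0,0],[0,0,0]]]'
python3 -m creep '[[[0,0,0.1],[0,0,0]],[[0,0,0],[0,0,0]],[[0,0,0],[0,0,0]]]'
```

```text
t: 18.73
tool_pos: [0.5591, -0.229, 0.199]
orientation: [-3.111, -0.434, -0.007]
force: [-0.2, 0.9, -0.4]
opening: 0.0551
t: 19.07
tool_pos: [0.5593, -0.2291, 0.1965]
orientation: [3.111, 0.434, 0.007]
force: [-0.2, -0.6, -1.2]
opening: 0.0558
t: 19.32
tool_pos: [0.5593, -0.2292, 0.1955]
orientation: [3.111, 0.434, 0.008]
force: [0.4, -0.3, -0.6]
opening: 0.0556
```

```bash
python3 -m creep '[[[0,0,0.1],[0,0,0]],[[0,0,0],[0,0,0]],[[0,0,0],[0,0,0]]]'
python3 -m creep '[[[0,0,0.1],[0,0,0]],[[0,0,0],[0,0,0]],[[0,0,0],[0,0,0]]]'
python3 -m creep '[[[0,0,0.1],[0,0,0]],[[0,0,0],[0,0,0]],[[0,0,0],[0,0,0]]]'
python3 - <<'E'
from h import *
go(w(TRAY,[39.5,-58,6.5]),down(.278),.186)
print(read_state()["wrist_torque"])
E
```

```text
t: 19.57
tool_pos: [0.5594, -0.2291, 0.1945]
orientation: [3.111, 0.434, 0.008]
force: [0.1, -0.2, 0.1]
opening: 0.0557
t: 19.82
tool_pos: [0.5594, -0.2291, 0.1935]
orientation: [3.111, 0.434, 0.008]
force: [0.7, 0.4, 0.8]
opening: 0.0554
t: 20.07
tool_pos: [0.5594, -0.2291, 0.1925]
orientation: [3.111, 0.434, 0.008]
force: [1.0, 1.3, 1.9]
opening: 0.0555
t 20.07 q [-0.47  0.34  1.66  0.    1.14  0.82] F [1.  1.3 1.9] op 0.0555
tip now [ 0.5603 -0.2291  0.0065] xaxis [0.962 0.274 0.005] z [ 0.005  0.    -1.   ]
shift cm [-0.16 -0.03  0.  ] turn deg [ 0.1 -0.3 -0. ]
[ 0.00507162  0.00477582 -0.04671111]
```

```bash
python3 -m creep '[[[0,0,0.05],[0,0,0]],[[0,0,0],[0,0,0]],[[0,0,0],[0,0,0]]]'
python3 -m creep '[[[0,0,0.05],[0,0,0]],[[0,0,0],[0,0,0]],[[0,0,0],[0,0,0]]]'
python3 - <<'E'
from h import *
import cv2
c=read_camera("scene")["img"][170:300,150:310,::-1];cv2.imwrite("pics/s13.png",cv2.resize(c,None,fx=4.5,fy=4.5,interpolation=cv2.INTER_CUBIC))
E
```

```text
t: 20.32
tool_pos: [0.5594, -0.2291, 0.192]
orientation: [3.111, 0.434, 0.008]
force: [2.3, -0.3, 2.3]
opening: 0.0554
t: 20.57
tool_pos: [0.5594, -0.2291, 0.1918]
orientation: [3.111, 0.434, 0.008]
force: [-0.4, 0.2, 5.7]
opening: 0.0551
```

View pics/s13.png

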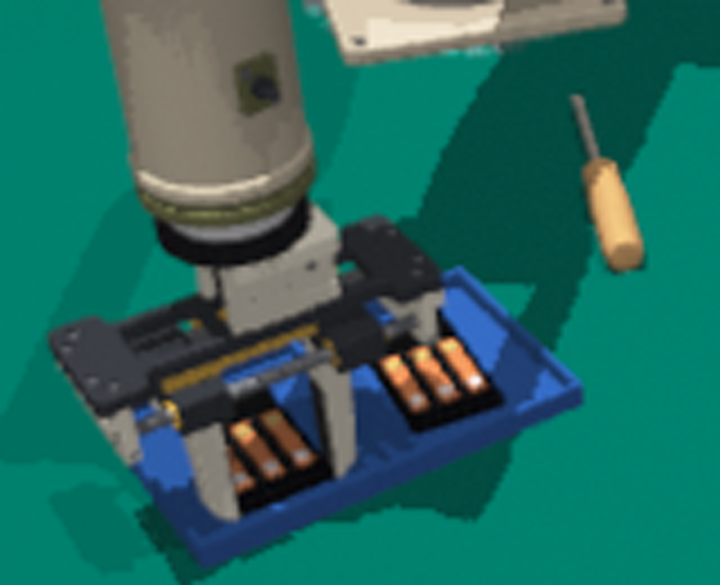

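Seated firmly (5.7 N at tip height 5.8 mm, lying flat). Release partially, so as not to touch the walls, then withdraw.

```bash
python3 -m creep '[[[0,0,0],[0,0,0]],[[0,0,0],[0,0,0]],[[0,0,0],[0,0,0]],[[0,0,0],[0,0,0]]]' 69
python3 -m creep '[[[0,0,-0.3],[0,0,0]],[[0,0,-0.5],[0,0,0]],[[0,0,-1],[0,0,0]],[[0,0,-2],[0,0,0]],[[0,0,-3],[0,0,0]],[[0,0,-3],[0,0,0]],[[0,0,-3],[0,0,0]],[[0,0,-3],[0,0,0]]]'
python3 -m creep '[[[-2,3,-1],[0,0,0]],[[-2,3,0],[0,0,0]],[[-2,3,0],[0,0,0]],[[-2,3,0],[0,0,0]],[[-2,3,0],[0,0,0]],[[-2,3,0],[0,0,0]],[[-2,3,0],[0,0,0]],[[-2,3,0],[0,0,0]],[[-2,3,0],[0,0,0]],[[-2,3,0],[0,0,0]],[[0,0,0],[0,0,0]]]'
python3 - <<'E'
from h import *
import cv2
s=read_camera("scene")["img"][...,::-1];cv2.imwrite("pics/s14.png",s)
cv2.imwrite("pics/s14c.png",cv2.resize(s[210:300,150:310],None,fx=5,fy=5,interpolation=cv2.INTER_CUBIC))
t=read_camera("top")["img"][...,::-1];cv2.imwrite("pics/t14.png",t)
E
```

```text
t: 20.95
tool_pos: [0.5589, -0.2291, 0.1909]
orientation: [-3.111, -0.434, -0.006]
force: [-0.2, 0.6, -0.1]
opening: 0.0638
t: 21.62
tool_pos: [0.5584, -0.2291, 0.3521]
orientation: [3.111, 0.434, 0.009]
force: [0.8, 0.4, -0.7]
opening: 0.064
t: 22.53
tool_pos: [0.4444, -0.5779, 0.3589]
orientation: [3.11, 0.425, 0.005]
force: [-0.1, -0.5, -0.6]
opening: 0.064
```

View pics/s14c.png

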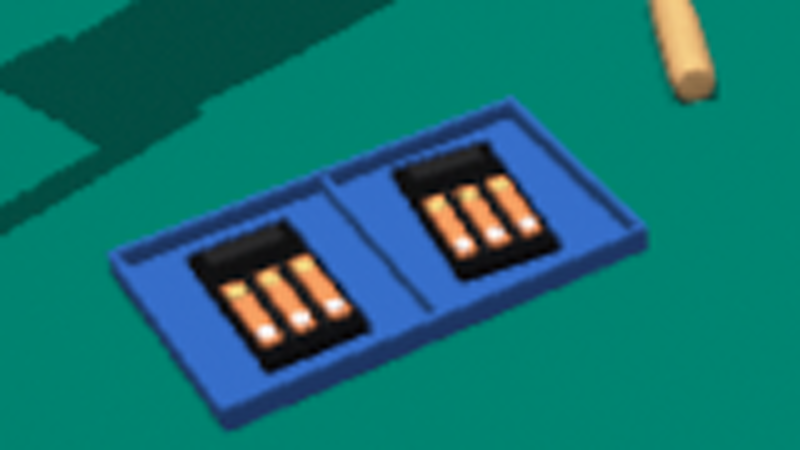

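View pics/t14.png

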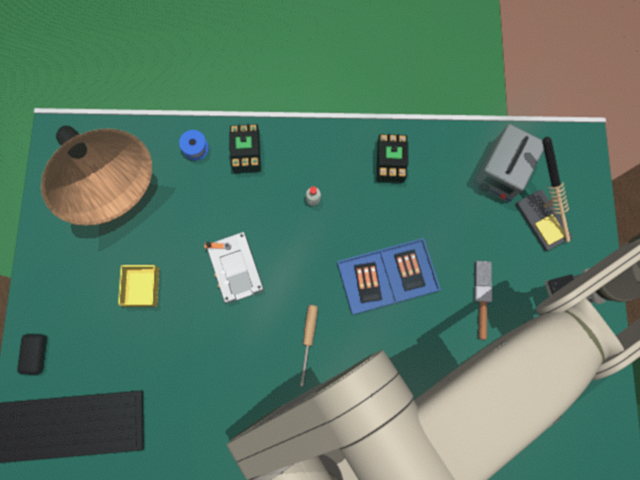

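The carrier lies flat, copper up, centred in the right bay (410,271 in the top view). The clip is open (218,245). A last check that nothing else shifted, then hand in.

Run:
```python
import cv2,numpy as np
from plant import close_job
a=cv2.imread("pics/top0.png");b=cv2.imread("pics/t14.png")
for n,(x,y,X,Y) in dict(done=(345,255,383,308),brush=(474,258,496,310),flux=(303,183,324,208),bin=(115,260,162,310)).items():
    s,_=cv2.phaseCorrelate(a[y:Y,x:X].mean(2),b[y:Y,x:X].mean(2));print(n,np.round(s,2))
print(close_job())
```

```text
done [ 0.   -0.04]
brush [0.05 0.16]
flux [-0.07  0.18]
bin [0.18 0.05]
the job is handed in; nothing more can be done
None
```

The carrier is unloaded and handed in at about 22.6 s of the 59 s allowed.

1. **Clip:** I gripped the post and turned the clip to about -1.9 rad. It stayed there, clear of the carrier.
2. **Tipping:** I pressed the thumb end with the shut fingertips until it bottomed at about 11 N. The carrier stayed tipped, and in the scene view its raised edge was where full tilt predicted.
3. **Placing:** I gripped the raised end across its width and lifted the carrier out. I lowered it into the empty bay until it seated at about 6 N, then released it with the fingers clear of the tray walls.

In the last pictures the carrier lies flat, copper side up, near the middle of its bay, and the arm is clear of everything. The finished carrier, flux bottle, screw bin and the part of the brush I compared show shifts of at most 0.2 px in the top camera, so nothing moved noticeably.

None of the checks failed. The nest position differed by about 2 mm between the two cameras; I settled it from where the gripped post stood before and after the turn.

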